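# Close up the display case and set its switches in order

## Robot

A 7-joint arm with a two-finger parallel gripper is mounted at the origin on the work surface. World frame = base frame: x ahead of the robot, y to its left, z up, the work surface at z = 0. Lengths are in m, angles in rad, forces in N, time in s.
With the tool pointing down it reaches from about 0.4 to 0.875 m from the base axis. Payload 19.3 kg.
Tool frame: the origin (TCP) lies at the very end of the fingers, on their centre line; the grasp point (between the pads) lies 19 mm behind it; z points along the fingers, y is the line along which they close (so a half turn about z gives the same grasp; the last joint's range is limited). The gripper opens to 85 mm and grips with 20 to 120 N. Pads are 22 mm wide; open, the fingers measure 114 mm over their backs; the gripper's body (76 mm by 85 mm) begins 54 mm behind the grasp point. The pads swing forward as they close: fully open they stand 13 mm farther back than shut.
Start: joints at [1.257, 0.521, -0.036, 1.599, 0.021, 1.021, -0.113], TCP at [0.151, -0.607, 0.231] pointing down, gripper open.
Joint ranges: [-2.91, 2.91], [-0.3, 2.13], [-1.5, 1.42], [0.17, 2.43], [-1.26, 4.41], [0.16, 1.93], [-2.52, 2.52]. Speed limits (rad/s): [1.89, 1.89, 2.39, 2.39, 3.01, 3.01, 3.01].

## Interface

Orientations are given as [roll, pitch, yaw] about the fixed x, y, z axes, in that order (R = Rz(yaw) Ry(pitch) Rx(roll)).
In Python, from workcell import observe, grab_frame, job_done gives the robot as it stands.
- The arm moves only by the tool move_arm, never from a script. Its argument "plan" is a list that holds one entry, the list of rows, each a list of 7 numbers: the shift along the tool's x, y, z each as a share of 0.02 m, from -1 to 1, then the turn, a rotation vector about the tool's x, y, z each as a share of 6 degrees, from -1 to 1, then the opening, from -1 (shut) to 1 (fully open). A call has exactly 10 rows; each row shifts and turns the commanded pose from where the row before left it, along the tool's axes as they then stand; what a row does not reach is not made up. A row lasts 1/10 s, in which the tool goes at most 50 mm and 8.59 degrees, less where a joint would pass 70% of its speed; a pose out of reach is approached as far as the arm can. A call with a number of a shift or a turn outside -1 to 1 is refused whole. A call with a gripper value outside its range is refused whole. The fingers move at their own pace and stop on an object; "grip_force" is the grip in N (left out, the last holds). Time passes only in rows, so rows that do not move let the fingers close, or fill a call up. It gives the time, the measured TCP pose, the force, the opening and the grip force at its end, in the units of the state.
- observe(): the state, without advancing time (a new reading comes with each control period).
- grab_frame(name): name is "side" or "top" or "wrist"; returns a dict with "color" (420x560x3 uint8, red, green, blue), "intrinsics" (3x3 intrinsics, pixels), "k1" (the pictures are not rectified: a ray, as slopes to the right and down, at radius r is drawn at 1 + k1 r^2 times it, then the intrinsics apply), "position" and "orientation" of the camera in the world; the wrist camera has in their place "tool_from_camera" (4x4, takes a point from camera to tool coordinates, whose origin is the TCP and whose axes are the flange's). Camera axes: x right, y down, z forward; pixel columns grow to the right and rows downward; lengths in m; the calibration is good to about 2 mm. A picture is of the moment at which its call begins: read the wrist's pose just before it. There is no depth.
- job_done(): hands the job in; it is judged then, once.
The state is a dict: "clock": time; "qpos": joint angles; "qd": joint speeds; "joint_efforts": joint torques, N m; "position": TCP position; "tool_rot": TCP orientation; "force": force on the tool from outside, world axes, zero at the start; "moment": the same for the moment, N m; "grip_width": finger opening in m; "finger_force": force on a finger pad.
Only numpy, scipy, OpenCV 4.12 (cv2) and the standard library are available. Lean on these libraries where they do the work, as an engineer would, in place of code of your own. Each camera call takes 0.05 s, during which the arm holds its last target. There are 200 camera calls.

## Task

Close up the display case for the night by pushing and pressing with the fingertips only: push its swing door fully shut, then press the square key fully down, then the bar-shaped key fully down, and last press down the raised end of the rocker until it is thrown fully over. Work strictly in that order, do not press the round key, and keep the door shut afterwards. Do not lift, shove or tip the switch pods, and leave everything else on the ledge where it is.

Things in the scene. Friction and masses are not known exactly. Their poses are not given: they have to be found in the camera images.
- case: Clear display case fixed to the ledge, 150 mm deep (its x), 190 mm wide (its y), 160 mm high, clear top, back and sides. Origin at the centre of the underside; its x points from the door into the case; the open front is its -x side, 75 mm from the origin.
- swing_door (a joint): Angle of the swing door, rad: 0 = shut (hard stop), grows as the free edge swings out to the case's -x; starts at 0.3 to 0.75. Upright hinge at the case's +y front edge. Clear pane in an aluminium frame, 8 mm thick, 200 mm wide, 6 to 154 mm above the ledge. No latch or spring: light friction (under 1 N at the free edge), stays where left.
- door_hinge (a point): point on the door's upright hinge axis, 80 mm above the ledge, in the middle of the 8 mm door thickness; 80 mm in front (case -x) and 95 mm to +y of the case origin. It turns with the door: its y axis points from the free edge to the hinge, its x axis through the door towards the inside
- door_push (a point): point on the door's outer face near the free edge, 170 mm from the hinge axis, 130 mm above the ledge: a good place to push; moves with the door, same axes as door_hinge
- square_pod: A loose latching switch pod, 0.45 kg: black housing 60 x 60 x 30 mm with rubber foot standing on the ledge, aluminium square (30 x 30 mm) key in the middle of its top. Origin at the centre of the underside, z up, x and y along its sides.
- square_key (a joint): Travel of the square key, m: 0 = up (its flat top 44 mm above the ledge, 14 mm above the housing), 0.008 = pressed fully home (top 36 mm above the ledge). No spring: it yields to about 3 N straight down and stays where it is left.
- square_key_top (a point): centre of the flat top of the square key; moves down with it
- bar_pod: A loose latching switch pod, 0.45 kg: black housing 60 x 60 x 30 mm with rubber foot standing on the ledge, aluminium long narrow bar-shaped (12 x 46 mm, long along y) key in the middle of its top. Origin at the centre of the underside, z up, x and y along its sides.
- bar_key (a joint): Travel of the bar-shaped key, m: 0 = up (its flat top 44 mm above the ledge, 14 mm above the housing), 0.008 = pressed fully home (top 36 mm above the ledge). No spring: it yields to about 3 N straight down and stays where it is left.
- bar_key_top (a point): centre of the flat top of the bar-shaped key; moves down with it
- round_pod: A loose latching switch pod, 0.45 kg: black housing 60 x 60 x 30 mm with rubber foot standing on the ledge, aluminium round (32 mm across) key in the middle of its top. Origin at the centre of the underside, z up, x and y along its sides.
- round_key (a joint): Travel of the round key, m: 0 = up (its flat top 44 mm above the ledge, 14 mm above the housing), 0.008 = pressed fully home (top 36 mm above the ledge). No spring: it yields to about 3 N straight down and stays where it is left.
- round_key_top (a point): centre of the flat top of the round key; moves down with it
- rocker_pod: Loose rocker switch pod, 0.45 kg: black housing 66 (x) x 46 (y) x 28 mm with rubber foot; on it an aluminium rocker paddle 56 (along x) x 26 x 6 mm that see-saws about a pivot 40 mm above the ledge over the pod's centre. At the start the +x end stands raised. Origin at the centre of the underside, z up.
- rocker (a joint): Tilt of the rocker, rad: 0 = as at the start, +x end raised (0.22 rad slope); 0.44 = thrown fully over, +x end down (0.22 rad the other way). No spring: about 0.03 N m of friction (3 N pressing 10 mm from the pivot), stays where left.
- rocker_press (a point): point on the paddle's upper face 22 mm from the pivot towards the raised (+x) end, 48 mm above the ledge at the start and 38 mm when thrown: press down here. A flat 22 to 29 mm wide fingertip ends up resting on the part nearer the pivot, about 40 mm above the ledge
- jade: rough chunk of green jade, about 34 x 28 x 27 mm, bystander; origin at centre of its underside
- wood_round: polished petrified wood disc lying flat, 90 mm across, 23 mm thick, bystander; origin at centre of its underside
- ring_gauge: steel ring gauge lying flat, 56 mm outside, 32 mm bore, 18 mm high, bystander; origin at centre of its underside
- settings_tray: white plastic tray of empty cabochon settings, 100 x 90 x 16 mm, bystander; origin at centre of its underside
- ring_box: small closed blue ring box, 60 x 60 x 45 mm, bystander; origin at centre of its underside
- polish: small closed bottle, 44 mm across, 90 mm high, bystander; origin at centre of its underside
Not all that is in view belongs to the job. What is shaped like the round_pod but purple is not meant.

How it is judged:
On the way, in this order (a step that is already met when the one before it is completed fails the run):
1. the swing door is pushed shut (value of joint swing_door below 0.03 rad), for 0.1 s.
2. the square key is pressed fully down (value of joint square_key above 0.0065 m), for 0.1 s.
3. the bar-shaped key is pressed fully down (value of joint bar_key above 0.0065 m), for 0.1 s.
4. the rocker is thrown fully over (value of joint rocker above 0.37 rad), for 0.1 s.
At the end, for the whole second after the job is handed in: Door within 0.03 rad of shut, square and bar keys at least 6.5 of 8 mm down, rocker beyond 0.37 of 0.44 rad, round key still up (under 2 mm), all four pods standing upright (0.1 rad) at rest within 20 mm of where they were (value of joint swing_door below 0.03 rad and value of joint each of square_key, bar_key above 0.0065 m and value of joint rocker above 0.37 rad and value of joint round_key below 0.002 m and distance of each of square_pod, bar_pod, round_pod, rocker_pod from where it was at the start of the episode below 0.02 m and angle between each of square_pod, bar_pod, round_pod, rocker_pod's own z axis and vertical below 0.1 rad and linear speed of each of square_pod, bar_pod, round_pod, rocker_pod below 0.02 m/s); the robot touches nothing.
It fails at once if the round key is pressed (over 3 mm) (value of joint round_key above 0.003 m).
It fails at once if a key or the rocker is worked before the door is shut, or the door comes open again after (value of joint swing_door above 0.06 rad and (value of joint any of square_key, bar_key above 0.003 m or value of joint rocker above 0.12 rad)).
It fails at once if the bar-shaped key is pressed before the square key is down, or the rocker thrown before the bar-shaped key is down ((value of joint bar_key above 0.003 m and value of joint square_key below 0.006 m) or (value of joint rocker above 0.12 rad and value of joint bar_key below 0.006 m)).
It fails at once if a switch pod is lifted over 10 mm, shoved over 20 mm or tipped (distance of any of square_pod, bar_pod, round_pod, rocker_pod from where it was at the start of the episode above 0.02 m or height (world z) of any of square_pod, bar_pod, round_pod, rocker_pod above 0.01 m or angle between any of square_pod, bar_pod, round_pod, rocker_pod's own z axis and vertical above 0.25 rad).
It fails at once if a bystander is moved over 20 mm or lifted over 10 mm (distance of any of jade, wood_round, ring_gauge, settings_tray, ring_box, polish from where it was at the start of the episode above 0.02 m or height (world z) of any of jade, wood_round, ring_gauge, settings_tray, ring_box, polish above 0.01 m).
It also fails if it takes over 58 s, if anything falls off the work surface, if the arm or the gripper's body presses on something with over 40 N, if the wrist force passes 120 N, or if a joint passes its speed limit or range.

## Working session

There is one attempt and no reset: what is moved stays moved. The work goes in short steps, Python scripts to look and compute and a tool call to move; the robot and the scene stay as the last step left them, time stands still between calls to the robot, and variables do not carry over. Pictures are saved under pics/ and viewed, at most 10 in all, crops included, and the job is handed in when it is done.

Besides the shell and the picture viewer there is one more tool, called by a JSON object that holds its "fn" and its "kwargs", one argument or row to a line. move_arm: Moves the arm, as the interface text tells. Shift numbers are shares of 0.02 m and turn numbers shares of 6 degrees, none past 1 either way. Its arguments: {"type":"object","properties":{"plan":{"type":"array"},"grip_force":{"type":"number"}},"required":["plan"]}

```bash
mkdir -p pics; ls; python3 - <<'E'
from workcell import observe, grab_frame
import cv2,pickle
s=observe()
print({k:s[k] for k in('clock','position','tool_rot','force','grip_width')})
for n in('top','side'):
    f=grab_frame(n); pickle.dump(f,open(n+'.pkl','wb'))
    cv2.imwrite(f'pics/{n}0.png',cv2.resize(f['color'][:,:,::-1],(800,600),interpolation=cv2.INTER_CUBIC))
    print(n,f['intrinsics'],f['k1'],f['position'],f['orientation'])
E
```

```text
pics
{'clock': 0.0, 'position': array([ 0.15072869, -0.60619983,  0.2306925 ]), 'tool_rot': array([-3.14042198e+00,  9.24157414e-05,  2.43765062e-01]), 'force': array([ 0.12987474, -0.0018398 ,  1.27940971]), 'grip_width': 0.08541873362229699}
top [[468.05778592   0.         287.2212685 ]
 [  0.         468.05778592 208.56008432]
 [  0.           0.           1.        ]] -0.1491164887531637 [0.44754112 0.04767035 1.32246515] [-3.07817498e+00  1.80719822e-03 -1.57854373e+00]
side [[513.45947096   0.         282.38956568]
 [  0.         513.45947096 213.39526747]
 [  0.           0.           1.        ]] -0.12559157514557265 [ 0.33648189 -0.85682844  0.96653726] [-2.31786214  0.00769334 -0.21201537]
```

View pics/top0.png

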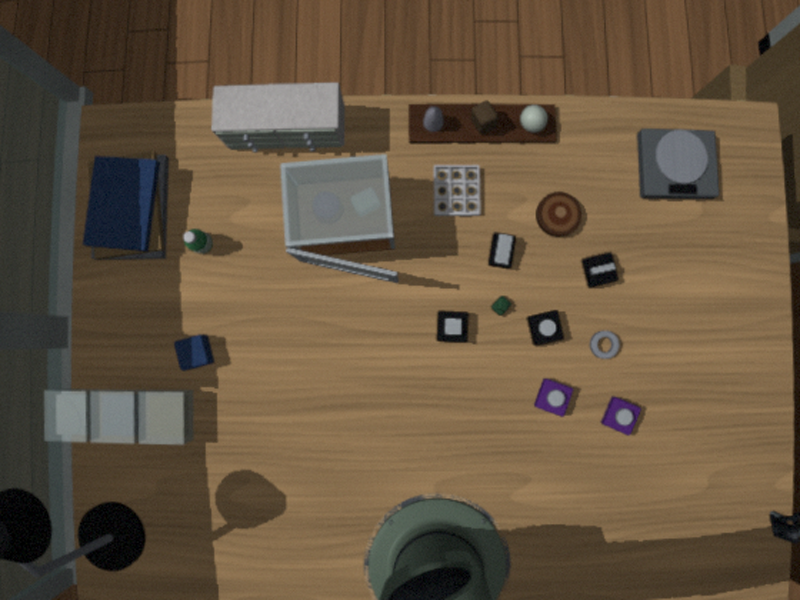

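View pics/side0.png

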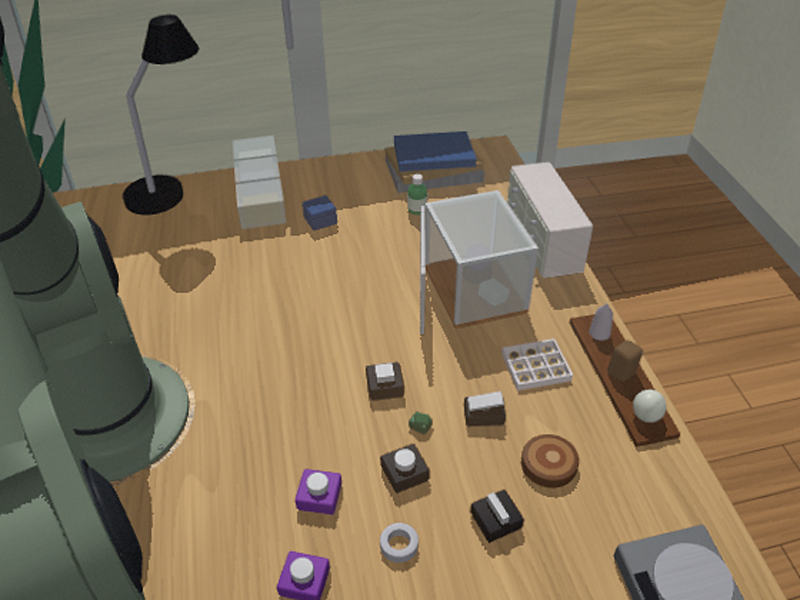

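Top: four black pods: square-topped (453,327), round (547,328), bar (601,270), rocker (503,250). Purple decoys are at (555,397) and (622,416). The door runs from its hinge near (290,252) to the free edge near (397,277). I'll confirm these in crops.

```bash
python3 - <<'E'
import cv2,pickle
def crop(n,x0,y0,x1,y1,k,out):
    c=pickle.load(open(n+'.pkl','rb'))['color'][y0:y1,x0:x1,::-1]
    c=cv2.convertScaleAbs(cv2.resize(c,None,fx=k,fy=k,interpolation=cv2.INTER_CUBIC),alpha=1.3)
    for u in range(x0-x0%10+10,x1,10): cv2.putText(c,str(u),((u-x0)*k,8),0,.3,(0,255,255)); cv2.line(c,((u-x0)*k,10),((u-x0)*k,16),(0,255,255),1)
    for v in range(y0-y0%10+10,y1,10): cv2.putText(c,str(v),(0,(v-y0)*k),0,.3,(0,255,255)); cv2.line(c,(20,(v-y0)*k),(26,(v-y0)*k),(0,255,255),1)
    cv2.imwrite('pics/'+out,c)
crop('top',300,160,440,245,5,'pods.png')
crop('top',190,105,290,200,6,'door.png')
crop('side',250,240,380,390,4,'spods.png')
E
```

```text
(no output)
```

View pics/pods.png

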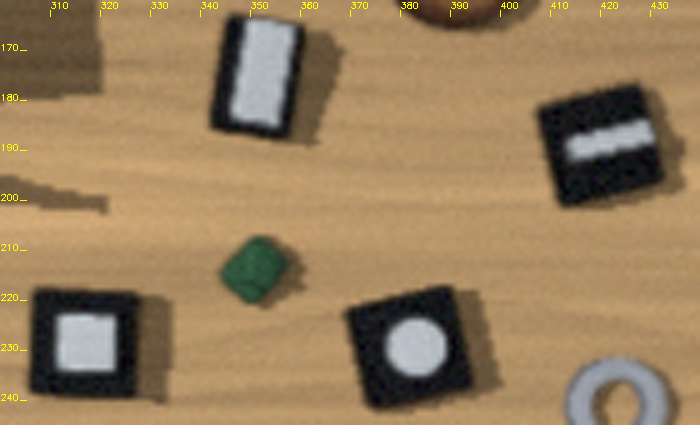

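View pics/door.png

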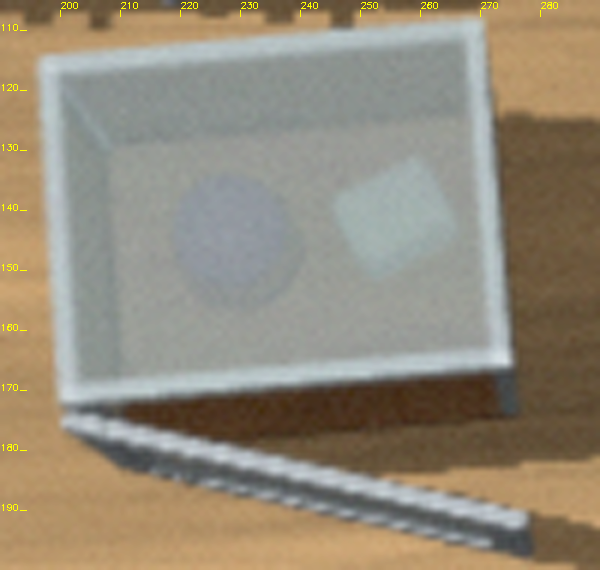

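View pics/spods.png

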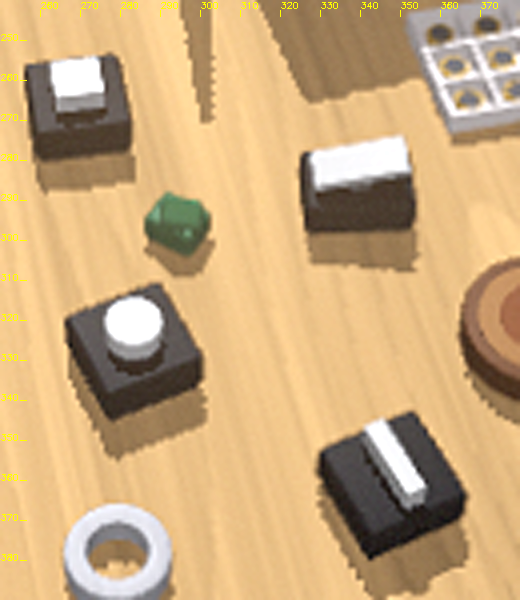

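```bash
cat > h.py <<'E'
import numpy as np,pickle,cv2
from scipy.spatial.transform import Rotation as R
F={n:pickle.load(open(n+'.pkl','rb')) for n in('top','side')}
def ray(n,u,v):
    f=F[n];K=f['intrinsics']
    d=np.array([(u-K[0,2])/K[0,0],(v-K[1,2])/K[1,1]]);p=d.copy()
    for _ in range(20): p=d/(1+f['k1']*(p@p))
    return np.array(f['position']),R.from_euler('xyz',f['orientation']).as_matrix()@np.r_[p,1]
def at(n,u,v,z):
    o,d=ray(n,u,v); return (o+d*(z-o[2])/d[2])
E
python3 - <<'E'
from h import *
np.set_printoptions(precision=4,suppress=True)
for k,t,s in [('square',(317.3,228.6),(269.3,258.8)),('round',(383.2,229.4),(283.3,320)),('bar',(422,188),(348.8,354.8))]:
    print(k,at('top',*t,.044),at('side',*s,.044))
b=lambda x,y:at('top',300+x/5,160+y/5,.044)
print('bar ends',b(566,152),b(654,130),'sq edges',b(57,343),b(116,343),b(86,314),b(86,372))
print('rock ctr',b(264,74),'hi end @.049',at('top',300+272.5/5,160+21.5/5,.049),'lo @.037',at('top',300+255.5/5,160+126/5,.037))
sd=lambda x,y,z:at('side',250+x/4,240+y/4,z)
print('rock side: R',sd(404,140,.049),sd(412,170,.049),'L',sd(310,163,.037),sd(318,187,.037))
d=lambda x,y,z:at('top',190+x/6,105+y/6,z)
A,B=d(64,420,.154),d(525,518,.154);print('door',A,B,np.linalg.norm(A-B),np.degrees(np.arctan2(*(A-B)[:2])))
C=[d(62,392,.16),d(510,362,.16),d(480,25,.16),d(42,63,.16)]
print('case',*C); c=sum(C)/4; print(c,np.degrees(np.arctan2(*(C[0]-C[1])[:2])),np.linalg.norm(C[0]-C[1]))
E
```

```text
square [ 0.4732 -0.0324  0.044 ] [ 0.4743 -0.0325  0.044 ]
round [ 0.4693 -0.2138  0.044 ] [ 0.4695 -0.2147  0.044 ]
bar [ 0.5831 -0.3257  0.044 ] [ 0.5823 -0.3293  0.044 ]
bar ends [ 0.5765 -0.3005  0.044 ] [ 0.5886 -0.351   0.044 ] sq edges [ 0.4734 -0.0163  0.044 ] [ 0.4731 -0.0485  0.044 ] [ 0.4891 -0.0323  0.044 ] [ 0.4574 -0.0319  0.044 ]
rock ctr [ 0.6207 -0.1323  0.044 ] hi end @.049 [ 0.6491 -0.1369  0.049 ] lo @.037 [ 0.5926 -0.128   0.037 ]
rock side: R [ 0.6498 -0.1286  0.049 ] [ 0.6475 -0.1512  0.049 ] L [ 0.5949 -0.1237  0.037 ] [ 0.5945 -0.1421  0.037 ]
door [0.6085 0.2674 0.154 ] [0.5652 0.0733 0.154 ] 0.1989336050849401 12.563775471727512
case [0.6195 0.2672 0.16  ] [0.6302 0.079  0.16  ] [0.7748 0.091  0.16  ] [0.7611 0.2776 0.16  ]
[0.6964 0.1787 0.16  ] -3.2374761430197743 0.188548563161164
```

Top crop: square key at (317,228.6), round (383,229.4), bar (422,188), rocker (353,175). The side crop shows the rocker's far (+x) end raised. The triangulated points agree and the sizes fit. The door is about 0.29 rad open, with its hinge at (0.609,0.267). Next I shut the fingers, square up the yaw and approach.

{"fn": "move_arm", "kwargs": {
  "plan": [
    [[0, 0, 0, 0, 0, 0.776, -1], [0, 0, 0, 0, 0, 0.776, -1], [0, 0, 0, 0, 0, 0.776, -1], [1, 0, 0, 0, 0, 0, -1], [1, 0, 0, 0, 0, 0, -1], [1, 0, 0, 0, 0, 0, -1], [1, -1, 0, 0, 0, 0, -1], [1, -1, 0, 0, 0, 0, -1], [1, -1, 0, 0, 0, 0, -1], [1, -1, 0, 0, 0, 0, -1]]
  ]
}}

```text
clock: 1.1
position: [0.292, -0.5255, 0.2311]
tool_rot: [-3.141, 0.0, 0.0]
force: [0.7, -0.9, 0.0]
grip_width: -0.0002
finger_force: 0.0
```

{"fn": "move_arm", "kwargs": {
  "plan": [
    [[1, -1, 0, 0, 0, 0, -1], [1, -1, 0, 0, 0, 0, -1], [1, -1, 0, 0, 0, 0, -1], [1, -1, 0, 0, 0, 0, -1], [1, -1, 0, 0, 0, 0, -1], [1, -1, 0, 0, 0, 0, -1], [1, -1, 0, 0, 0, 0, -1], [1, -1, 0, 0, 0, 0, -1], [0.5, -1, 0, 0, 0, 0, -1], [0.5, -1, 0, 0, 0, 0, -1]]
  ]
}}

```text
clock: 2.1
position: [0.4717, -0.3252, 0.231]
tool_rot: [-3.141, 0.0, 0.001]
force: [0.1, 0.1, -0.6]
grip_width: 0.0001
finger_force: 0.0
```

{"fn": "move_arm", "kwargs": {
  "plan": [
    [[0.5, -1, 0, 0, 0, 0, -1], [0.5, -1, 0, 0, 0, 0, -1], [0, -1, 0, 0, 0, 0, -1], [0, -1, 0, 0, 0, 0, -1], [0, -1, 0, 0, 0, 0, -1], [0, -1, 0, 0, 0, 0, -1], [0, -1, 0, 0, 0, 0, -1], [0, -1, 0, 0, 0, 0, -1], [0, -1, 0, 0, 0, 0, -1], [0, -1, 0, 0, 0, 0, -1]]
  ]
}}

```text
clock: 3.1
position: [0.491, -0.1254, 0.2312]
tool_rot: [-3.141, 0.0, 0.0]
force: [0.3, -0.9, 1.1]
grip_width: -0.0001
finger_force: 0.0
```

{"fn": "move_arm", "kwargs": {
  "plan": [
    [[0, -1, 0, 0, 0, 0, -1], [0, -1, 0, 0, 0, 0, -1], [0, -1, 0, 0, 0, 0, -1], [0, -1, 0, 0, 0, 0, -1], [0, -1, 0, 0, 0, 0, -1], [0, -1, 0, 0, 0, 0, -1], [0, -1, 0, 0, 0, 0, -1], [0, -1, 0, 0, 0, 0, -1], [0, -1, 0, 0, 0, 0, -1], [0, 0, 0, 0, 0, 0, -1]]
  ]
}}

```text
clock: 4.1
position: [0.4908, 0.0563, 0.2313]
tool_rot: [-3.141, 0.0, 0.003]
force: [0.2, 0.5, 0.5]
grip_width: -0.0
finger_force: 0.0
```

{"fn": "move_arm", "kwargs": {
  "plan": [
    [[0, -1, 1, 0, 0, 0, -1], [0, -1, 1, 0, 0, 0, -1], [0, -0.4, 1, 0, 0, 0, -1], [0, 0, 1, 0, 0, 0, -1], [0, 0, 1, 0, 0, 0, -1], [0, 0, 0.8, 0, 0, 0, -1], [1, 0, 0, 0, 0, 0, -1], [1, 0, 0, 0, 0, 0, -1], [0.5, 0, 0, 0, 0, 0, -1], [0, 0, 0, 0, 0, 0, -1]]
  ]
}}

```text
clock: 5.1
position: [0.5416, 0.1012, 0.1151]
tool_rot: [-3.142, -0.0, -0.001]
force: [-1.0, -0.0, 0.1]
grip_width: 0.0001
finger_force: 0.0
```

{"fn": "move_arm", "kwargs": {
  "plan": [
    [[0.4, 0, 0, 0, 0, 0, -1], [0.4, 0, 0, 0, 0, 0, -1], [0.4, 0, 0, 0, 0, 0, -1], [0.4, 0, 0, 0, 0, 0, -1], [0.4, 0, 0, 0, 0, 0, -1], [0.4, 0, 0, 0, 0, 0, -1], [0.2, 0, 0, 0, 0, 0, -1], [0.1, 0, 0, 0, 0, 0, -1], [0.1, 0, 0, 0, 0, 0, -1], [0, 0, 0, 0, 0, 0, -1]]
  ]
}}

```text
clock: 6.1
position: [0.597, 0.1015, 0.1153]
tool_rot: [-3.142, -0.0, -0.0]
force: [0.6, 0.8, 0.5]
grip_width: 0.0
finger_force: 0.0
```

{"fn": "move_arm", "kwargs": {
  "plan": [
    [[0.1, 0, 0, 0, 0, 0, -1], [0.1, 0, 0, 0, 0, 0, -1], [0.1, 0, 0, 0, 0, 0, -1], [0.1, 0, 0, 0, 0, 0, -1], [0.1, 0, 0, 0, 0, 0, -1], [0, 0, 0, 0, 0, 0, -1], [0, 0, 0, 0, 0, 0, -1], [0, 0, 0, 0, 0, 0, -1], [0, 0, 0, 0, 0, 0, -1], [0, 0, 0, 0, 0, 0, -1]]
  ]
}}

```text
clock: 7.1
position: [0.6063, 0.1015, 0.1153]
tool_rot: [3.141, 0.001, 0.0]
force: [-5.4, 0.5, 4.0]
grip_width: -0.0003
finger_force: 2.7
```

{"fn": "move_arm", "kwargs": {
  "plan": [
    [[0.05, 0, 0, 0, 0, 0, -1], [0.05, 0, 0, 0, 0, 0, -1], [0.05, 0, 0, 0, 0, 0, -1], [0, 0, 0, 0, 0, 0, -1], [0, 0, 0, 0, 0, 0, -1], [0, 0, 0, 0, 0, 0, -1], [0, 0, 0, 0, 0, 0, -1], [0, 0, 0, 0, 0, 0, -1], [0, 0, 0, 0, 0, 0, -1], [0, 0, 0, 0, 0, 0, -1]]
  ]
}}

```text
clock: 8.1
position: [0.6066, 0.1015, 0.1151]
tool_rot: [3.14, 0.007, 0.001]
force: [-26.9, -0.8, 19.7]
grip_width: 0.0001
finger_force: 13.0
```

{"fn": "move_arm", "kwargs": {
  "plan": [
    [[-0.3, 0, 0, 0, 0, 0, -1], [-0.7, 0, 0, 0, 0, 0, -1], [-1, 0, 0, 0, 0, 0, -1], [-1, 0.9, 0, 0, 0, 0, -1], [-1, 1, 0, 0, 0, 0, -1], [-1, 1, 0, 0, 0, 0, -1], [-1, 1, 0, 0, 0, 0, -1], [-0.75, 1, 0, 0, 0, 0, -1], [0, 1, 0, 0, 0, 0, -1], [0, 0.8, 0, 0, 0, 0, -1]]
  ]
}}

```text
clock: 9.1
position: [0.4748, -0.0337, 0.1156]
tool_rot: [3.141, -0.001, -0.001]
force: [0.5, 0.6, -0.1]
grip_width: 0.0005
finger_force: 0.0
```

```bash
python3 - <<'E'
from workcell import observe, grab_frame
import cv2
print(observe()['position'])
f=grab_frame('top')['color'][:,:,::-1]
cv2.imwrite('pics/door2.png',cv2.resize(f[100:240,190:350],None,fx=4,fy=4,interpolation=cv2.INTER_CUBIC))
E
```

```text
[ 0.47477574 -0.03374107  0.11556956]
```

View pics/door2.png

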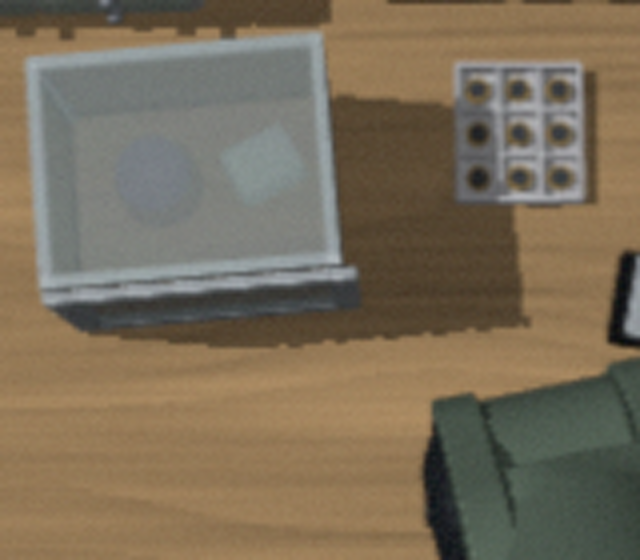

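The door lies flush along the case front, with its free edge near (355,275) in the crop, so it is shut. Now the square key.

{"fn": "move_arm", "kwargs": {
  "plan": [
    [[0, 0, 1, 0, 0, 0, -1], [0, 0, 1, 0, 0, 0, -1], [0, 0, 1, 0, 0, 0, -1], [0, 0, 0.3, 0, 0, 0, -1], [0, 0, 0.2, 0, 0, 0, -1], [0, 0, 0.15, 0, 0, 0, -1], [0, 0, 0.15, 0, 0, 0, -1], [0, 0, 0.1, 0, 0, 0, -1], [0, 0, 0, 0, 0, 0, -1], [0, 0, 0, 0, 0, 0, -1]]
  ]
}}

```text
clock: 10.15
position: [0.4751, -0.0326, 0.0375]
tool_rot: [3.142, -0.0, -0.0]
force: [0.1, -0.7, -0.1]
grip_width: 0.0002
finger_force: 0.0
```

{"fn": "move_arm", "kwargs": {
  "plan": [
    [[0, 0, 0.08, 0, 0, 0, -1], [0, 0, 0.05, 0, 0, 0, -1], [0, 0, 0.05, 0, 0, 0, -1], [0, 0, 0, 0, 0, 0, -1], [0, 0, 0, 0, 0, 0, -1], [0, 0, 0, 0, 0, 0, -1], [0, 0, 0, 0, 0, 0, -1], [0, 0, 0, 0, 0, 0, -1], [0, 0, 0, 0, 0, 0, -1], [0, 0, 0, 0, 0, 0, -1]]
  ]
}}

```text
clock: 11.15
position: [0.4754, -0.0326, 0.0355]
tool_rot: [3.141, -0.002, -0.0]
force: [-13.0, 1.4, 56.3]
grip_width: 0.0002
finger_force: 28.1
```

{"fn": "move_arm", "kwargs": {
  "plan": [
    [[0, 0, -0.3, 0, 0, 0, -1], [0, 0, -1, 0, 0, 0, -1], [0, 0, -1, 0, 0, 0, -1], [0, 0, -1, 0, 0, 0, -1], [1, 1, 0, 0, 0, 0, -1], [1, 1, 0, 0, 0, 0, -1], [1, 1, 0, 0, 0, 0, -1], [1, 1, 0, 0, 0, 0, -1], [1, 1, 0, 0, 0, 0, -1], [0.4, 1, 0, 0, 0, 0, -1]]
  ]
}}

```text
clock: 12.15
position: [0.5843, -0.1533, 0.0995]
tool_rot: [-3.141, -0.001, 0.0]
force: [-0.4, -0.1, 1.3]
grip_width: -0.0002
finger_force: 0.0
```

{"fn": "move_arm", "kwargs": {
  "plan": [
    [[0, 1, 0, 0, 0, 0, -1], [0, 1, 0, 0, 0, 0, -1], [0, 1, 0, 0, 0, 0, -1], [0, 1, 0, 0, 0, 0, -1], [0, 1, 0, 0, 0, 0, -1], [0, 1, 0, 0, 0, 0, -1], [0, 1, 0, 0, 0, 0, -1], [0, 1, 0, 0, 0, 0, -1], [0, 0.7, 0, 0, 0, 0, -1], [0, 0, 0, 0, 0, 0, -1]]
  ]
}}

```text
clock: 13.15
position: [0.5823, -0.3288, 0.0995]
tool_rot: [3.141, 0.0, -0.003]
force: [-0.4, 0.1, -0.5]
grip_width: 0.0004
finger_force: 0.0
```

{"fn": "move_arm", "kwargs": {
  "plan": [
    [[0, 0, 1, 0, 0, 0, -1], [0, 0, 1, 0, 0, 0, -1], [0, 0, 0.5, 0, 0, 0, -1], [0, 0, 0.2, 0, 0, 0, -1], [0, 0, 0.15, 0, 0, 0, -1], [0, 0, 0.15, 0, 0, 0, -1], [0, 0, 0.1, 0, 0, 0, -1], [0, 0, 0.1, 0, 0, 0, -1], [0, 0, 0.03, 0, 0, 0, -1], [0, 0, 0, 0, 0, 0, -1]]
  ]
}}

```text
clock: 14.15
position: [0.5834, -0.3265, 0.036]
tool_rot: [3.141, -0.001, 0.0]
force: [-2.7, 3.6, 11.9]
grip_width: -0.0002
finger_force: 6.1
```

{"fn": "move_arm", "kwargs": {
  "plan": [
    [[0, 0, -0.3, 0, 0, 0, -1], [0, 0, -1, 0, 0, 0, -1], [0, 0, -1, 0, 0, 0, -1], [0, 0, -1, 0, 0, 0, -1], [0.5, -1, 0, 0, 0, 0, -1], [0.5, -1, 0, 0, 0, 0, -1], [0.5, -1, 0, 0, 0, 0, -1], [0.5, -1, 0, 0, 0, 0, -1], [0.5, -1, 0, 0, 0, 0, -1], [0.5, -1, 0, 0, 0, 0, -1]]
  ]
}}

```text
clock: 15.15
position: [0.6432, -0.2061, 0.1014]
tool_rot: [3.141, -0.0, -0.0]
force: [0.0, 0.9, -0.5]
grip_width: 0.0
finger_force: 0.0
```

{"fn": "move_arm", "kwargs": {
  "plan": [
    [[0, -1, 0, 0, 0, 0, -1], [0, -1, 0, 0, 0, 0, -1], [0, -1, 0, 0, 0, 0, -1], [0, -0.6, 0, 0, 0, 0, -1], [0, 0, 0.5, 0, 0, 0, -1], [0, 0, 0.5, 0, 0, 0, -1], [0, 0, 0.5, 0, 0, 0, -1], [0, 0, 0.3, 0, 0, 0, -1], [0, 0, 0, 0, 0, 0, -1], [0, 0, 0, 0, 0, 0, -1]]
  ]
}}

```text
clock: 16.15
position: [0.6428, -0.1349, 0.065]
tool_rot: [-3.142, 0.0, -0.0]
force: [0.5, 1.2, 0.2]
grip_width: -0.0001
finger_force: 0.0
```

{"fn": "move_arm", "kwargs": {
  "plan": [
    [[0, 0, 0.3, 0, 0, 0, -1], [0, 0, 0.3, 0, 0, 0, -1], [0, 0, 0.2, 0, 0, 0, -1], [0, 0, 0.1, 0, 0, 0, -1], [0, 0, 0.1, 0, 0, 0, -1], [0, 0, 0.1, 0, 0, 0, -1], [0, 0, 0.1, 0, 0, 0, -1], [0, 0, 0, 0, 0, 0, -1], [0, 0, 0, 0, 0, 0, -1], [0, 0, 0, 0, 0, 0, -1]]
  ]
}}

```text
clock: 17.15
position: [0.6428, -0.1345, 0.0411]
tool_rot: [-3.142, 0.0, -0.0]
force: [1.3, -1.1, 1.3]
grip_width: 0.0001
finger_force: 0.6
```

{"fn": "move_arm", "kwargs": {
  "plan": [
    [[0, 0, 0.05, 0, 0, 0, -1], [0, 0, 0.05, 0, 0, 0, -1], [0, 0, 0.02, 0, 0, 0, -1], [0, 0, 0, 0, 0, 0, -1], [0, 0, 0, 0, 0, 0, -1], [0, 0, 0, 0, 0, 0, -1], [0, 0, 0, 0, 0, 0, -1], [0, 0, 0, 0, 0, 0, -1], [0, 0, 0, 0, 0, 0, -1], [0, 0, 0, 0, 0, 0, -1]]
  ]
}}

```text
clock: 18.15
position: [0.643, -0.1346, 0.0397]
tool_rot: [3.141, -0.0, -0.0]
force: [-4.4, 0.7, 17.9]
grip_width: 0.0001
finger_force: 8.0
```

{"fn": "move_arm", "kwargs": {
  "plan": [
    [[0, 0, 0.03, 0, 0, 0, -1], [0, 0, 0, 0, 0, 0, -1], [0, 0, 0, 0, 0, 0, -1], [0, 0, -0.2, 0, 0, 0, -1], [0, 0, -1, 0, 0, 0, -1], [0, 0, -1, 0, 0, 0, -1], [0, 0, -1, 0, 0, 0, -1], [-1, 0, -1, 0, 0, 0, -1], [-1, 0, -1, 0, 0, 0, -1], [0, 0, 0, 0, 0, 0, -1]]
  ]
}}

```text
clock: 19.15
position: [0.6019, -0.1351, 0.1445]
tool_rot: [3.141, -0.002, -0.001]
force: [0.3, -0.2, -0.7]
grip_width: 0.0001
finger_force: 0.0
```

{"fn": "move_arm", "kwargs": {
  "plan": [
    [[-1, 0, -1, 0, 0, 0, -1], [-1, 0, -1, 0, 0, 0, -1], [-1, 0, -1, 0, 0, 0, -1], [-1, 0, -1, 0, 0, 0, -1], [-1, 0, -1, 0, 0, 0, -1], [-1, 0, 0, 0, 0, 0, -1], [-1, 0, 0, 0, 0, 0, -1], [0, 0, 0, 0, 0, 0, -1], [0, 0, 0, 0, 0, 0, -1], [0, 0, 0, 0, 0, 0, -1]]
  ]
}}

```text
clock: 20.15
position: [0.4636, -0.1344, 0.2419]
tool_rot: [-3.141, 0.0, 0.0]
force: [0.2, 0.0, 0.1]
grip_width: -0.0001
finger_force: 0.0
```

```bash
python3 - <<'E'
from workcell import observe, grab_frame
import cv2
s=observe();print(s['clock'],s['position'],s['force'])
f=grab_frame('side')['color'][:,:,::-1]
cv2.imwrite('pics/end.png',cv2.resize(f[130:400,240:440],None,fx=2.9,fy=2.2,interpolation=cv2.INTER_CUBIC))
E
```

```text
20.15 [ 0.46356835 -0.13442496  0.24186624] [0.23423052 0.00336959 0.05004522]
```

View pics/end.png

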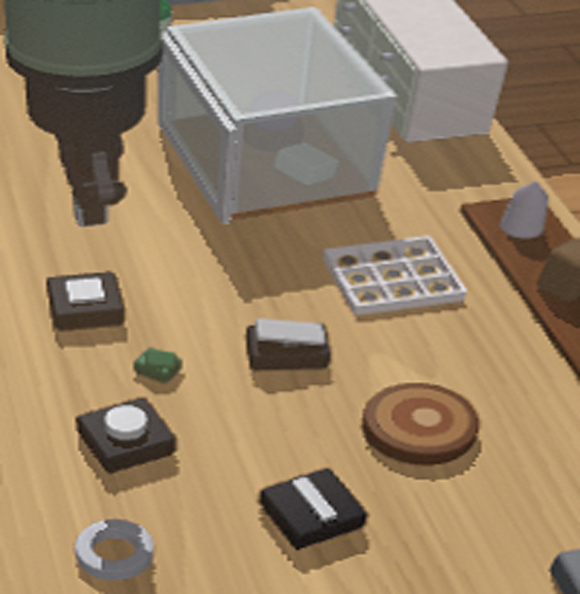

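The picture shows the door shut along the case front (230,170), the square key (85,290) and bar key (314,498) low, and the round key (127,422) still up. The rocker (290,333) is tilted the other way, and the pods and bystanders are in place.

```bash
python3 -c "from workcell import job_done; print(job_done())"
```

```text
the job is handed in; nothing more can be done
None
```

I shut the door, pressed the square key and then the bar key fully down, threw the rocker over, and handed the job in at about 20 s. The last picture showed the round key still up and the pods and bystanders in place, but the hand-in returned no verdict.

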